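# Jog the carousel round and put the circular slide rule away

### The job

The circular slide rule is under the clear cover of the instrument carousel: push the red spring-centred jog toggle over towards the turntable and hold it while the table turns, then let it spring back to the middle so that the slide rule stops at the brass pointer in front. Lift the slide rule off there by its centre knob, lay it flat in the open storage drawer without dropping it, and push the drawer fully shut. Leave the set square, compass and weight alone on the turntable.

Things in the scene. Friction and masses are not known exactly. Their poses are not given: they have to be found in the camera images.
- carousel: Fixed carousel, grey base; origin on the counter under the pivot. Own -x side is the open front with a brass pointer; the toggle is on its -y side. A clear acrylic plate covers own x 30 to 150 mm, y -152 to 152, height 102 to 106 mm (edging to 112): things under it cannot be lifted out but ride out as the table turns. Turntable: black disc, 260 mm across, top at 40 mm, 24 steel rim marks.
- turntable_centre (a point): Centre of the turntable's top face, on the pivot axis, 40 mm above the counter; turns with the turntable.
- turntable (a joint): Turntable angle in rad, growing anticlockwise seen from above. It is driven anticlockwise at about 0.42 rad/s while the toggle is held more than about 0.2 rad towards it; once the toggle recentres it stops within 15 degrees, as a rule at the next of 24 index steps. Otherwise it is locked; do not force it by hand.
- pickup_place (a point): Point on the turntable's top level behind the brass pointer where the slide rule should stop, 75 mm from the pivot towards the carousel's own -x, 40 mm above the counter; does not turn.
- toggle (a joint): Jog toggle angle in rad: 0 upright, sprung to the centre; positive leans towards the turntable (head moves to the carousel's +y); stops at 0.45 and -0.45. Beyond about +0.2 the table runs (hold at 0.33 to 0.42); negative does nothing. Springs: about 4.5 N at the head when fully over.
- toggle_head (a point): Centre of the toggle's red head: 30 mm (along the carousel's x) by 12 mm (along its y) by 30 mm high, 107 mm above the counter when upright. It swings about a pivot 53 mm below it, 155 mm from the turntable's axis towards the carousel's -y. The grey housing below is 48 mm high and reaches out to 190 mm from the turntable's axis.
- slide_rule: Circular slide rule: aluminium disc 84 mm across, 6 mm thick, white scales, orange see-through cursor, and in its centre a dark steel knob 20 mm in diameter, 22 mm tall (top 28 mm above the underside). About 120 g. Origin at the centre of the underside, z up. Starts under the cover, about 75 mm from the pivot, and rides with the turntable.
- set_square: Bystander: smoked acrylic 45-degree set square, legs 65 mm, 4 mm thick, flat on the turntable; origin at its centre on the underside.
- compass: Bystander: brass spring-bow compass lying on the turntable, about 90 mm by 30 mm, 9 mm high; origin near its middle on the underside.
- weight: Bystander: small olive cast-iron weight, 40 mm across, 40 mm high, standing on the turntable; origin at the centre of the underside.
- cabinet: Fixed wooden cabinet 240 mm deep, 200 mm wide, 95 mm high with one drawer opening towards its own -x; origin on the counter at its centre.
- cabinet_drawer0 (a joint): How far the drawer is open in m: 0 is fully shut, it starts 0.13 to 0.16 open. Slides stiffly (about 1 N friction), stays where it is left, no catch.
- cabinet_drawer0_handle (a point): Middle of the drawer's brass bar handle, about 57 mm above the counter; a bar 100 mm long along the cabinet's y, standing 35 mm in front of the drawer's face. Pushing it to the cabinet's +x shuts the drawer.
- drawer_floor (a point): Point on the drawer's inner floor (moves with the drawer; axes as the cabinet's), 65 mm behind the inside of its front, midway across, about 22 mm above the counter: a good place for the slide rule's centre. Inside, the drawer is 195 mm long and 158 mm wide, walls 51 mm high above the floor; its rear stays under the cabinet's top.

How it is judged:
By the outcome, as a careful person would: the job done as asked, in the order asked, and still so for the second after the job is handed in, with the robot touching nothing.
It also fails if it takes over 72 s, if anything falls off the work surface, if the arm or the gripper's body presses on something with over 40 N, if the wrist force passes 120 N, or if a joint passes its speed limit or range.

### The arm

A 7-joint arm with a two-finger parallel gripper is mounted at the origin on the work surface. World frame = base frame: x ahead of the robot, y to its left, z up, the work surface at z = 0. Lengths are in m, angles in rad, forces in N, time in s.
With the tool pointing down it reaches from about 0.35 to 0.9 m from the base axis. Payload 19.9 kg.
Tool frame: the origin (TCP) lies at the very end of the fingers, on their centre line; the grasp point (between the pads) lies 19 mm behind it; z points along the fingers, y is the direction in which the jaws open and shut (so a half turn about z gives the same grasp; the last joint's range is limited). The gripper opens to 94 mm and grips with 3 to 60 N. Pads are 16 mm wide; open, the fingers measure 119 mm over their backs; the gripper's body (75 mm by 177 mm) begins 78 mm behind the grasp point.
Start: joints at [-1.321, 0.417, -0.01, 1.614, 0.005, 1.111, -0.053], TCP at [0.179, 0.599, 0.205] pointing down, gripper open.
Joint ranges: [-2.81, 2.81], [-0.39, 2.02], [-1.27, 1.25], [0.06, 2.57], [-1.19, 4.33], [0.19, 2], [-2.82, 2.82]. Speed limits (rad/s): [1.89, 1.89, 2.39, 2.39, 3.01, 3.01, 3.01].

### API

Orientations are given as a 3x3 rotation matrix whose columns are the frame's x, y, z axes.
In Python, from cell import robot gives the robot as it stands.
- The arm moves only by the shell command python3 -m jog 'ROWS' [FORCE]. ROWS is JSON, one flat list of numbers, 5 for each row, row after row: the shift along the tool's x, y, z in units of 30 mm (1.0 is 30 mm), then the turn about the tool's z in degrees, then the opening, from 0 (shut) to 1 (fully open). A call has 1 to 12 rows; each row shifts and turns the commanded pose from where the row before left it, along the tool's axes as they then stand; what a row does not reach is not made up. A row lasts 1/12 s, in which the tool goes at most 41.7 mm and 7.16 degrees, less where a joint would pass 70% of its speed; a pose out of reach is approached as far as the arm can. A call is refused whole if a number of a shift passes 1 or a number of a turn 7.16, either way. A call with a gripper value outside its range is refused whole. The fingers move at their own pace and stop on an object; FORCE is the grip in N (left out, the last holds). Time passes only in rows, so rows that do not move let the fingers close. It gives the time, the measured TCP pose, the force and the opening at its end, in the units of the state.
- robot.state(): the state, without advancing time (a new reading comes with each control period).
- robot.read_camera(name): name is "scene" or "top"; returns a dict with "pixels" (480x640x3 uint8, red, green, blue), "fx", "fy", "cx", "cy" (pixels), "D" ([k1, k2, p1, p2, k3] as OpenCV has them; the pictures are not rectified), "R" (3x3) and "t" (3): a world point X has camera coordinates R X + t. Camera axes: x right, y down, z forward; pixel columns grow to the right and rows downward; lengths in m; the calibration is good to about 2 mm. A picture is of the moment at which its call begins. There is no depth.
- robot.finish_job(): hands the job in, once; it reports no verdict.
The state is a dict: "clock": time; "q": joint angles; "dq": joint speeds; "effort": joint torques, N m; "eef_pos": TCP position; "tool_rot": TCP orientation; "force": force on the tool from outside, world axes, zero at the start; "ft_torque": the same for the moment, N m; "finger_gap": opening from 0.0 (shut) to 1.0 (fully open).
Only numpy, scipy, OpenCV 4.12 (cv2) and the standard library are available. Lean on these libraries where they do the work, as an engineer would, in place of code of your own. Each camera call takes 0.05 s, during which the arm holds its last target.

## Working session

There is one attempt and no reset: what is moved stays moved. The work goes in short steps, Python scripts to look and compute and a shell command to move; the robot and the scene stay as the last step left them, time stands still between calls to the robot, and variables do not carry over. Pictures are saved under pics/ and viewed, and the job is handed in when it is done.

```bash
ls; mkdir -p pics; python3 - <<'E'
from cell import robot
import cv2,json
s=robot.state()
for k,v in s.items(): print(k,v)
for n in("scene","top"):
    c=robot.read_camera(n)
    print(n,c['fx'],c['fy'],c['cx'],c['cy'],c['D'],c['R'],c['t'])
    cv2.imwrite(f"pics/{n}0.png",c['pixels'][:,:,::-1])
E
```

```text
pics
clock 0.0
q [-1.32149203  0.41797646 -0.01030193  1.61417259  0.00469317  1.11070458
 -0.05301234]
dq [ 3.92382282e-04 -5.08972916e-04 -3.23891152e-04  1.50094199e-03
  1.42279168e-05  1.54540944e-03 -4.64991501e-04]
effort [-2.86000195e-04 -8.51228070e+01  6.39030766e-01 -4.25993621e+01
 -4.88197315e-02  1.85929402e-02  8.92510752e-05]
eef_pos [0.17910371 0.59838971 0.20482441]
tool_rot [[-9.58011258e-01  2.86730459e-01 -2.71032601e-04]
 [ 2.86730574e-01  9.58010502e-01 -1.20706493e-03]
 [-8.64502037e-05 -1.23409513e-03 -9.99999235e-01]]
force [-0.99771499 -0.3204242   0.27589951]
ft_torque [0.0119767  0.03830219 0.00604925]
finger_gap 0.9965219867893567
scene 605.7849996436454 605.7849996436454 314.80487644197063 233.6672329359779 [-0.06106871  0.          0.          0.          0.        ] [[ 0.45166908  0.89207943 -0.01375978]
 [ 0.63149701 -0.33055199 -0.70138927]
 [-0.63024326  0.30810659 -0.71264561]] [-0.29432911 -0.33115176  1.56084428]
top 504.99958086514243 504.99958086514243 312.1027847798671 237.14034192874058 [-0.08396185  0.          0.          0.          0.        ] [[ 0.02808811 -0.99959921  0.00353231]
 [-0.97959856 -0.02822922 -0.19897181]
 [ 0.19899178  0.0021285  -0.97999885]] [0.01758476 0.60568925 0.7312523 ]
```

View pics/scene0.png

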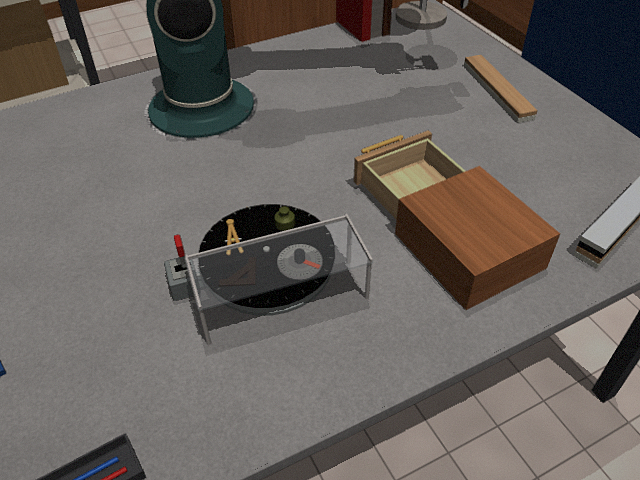

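View pics/top0.png

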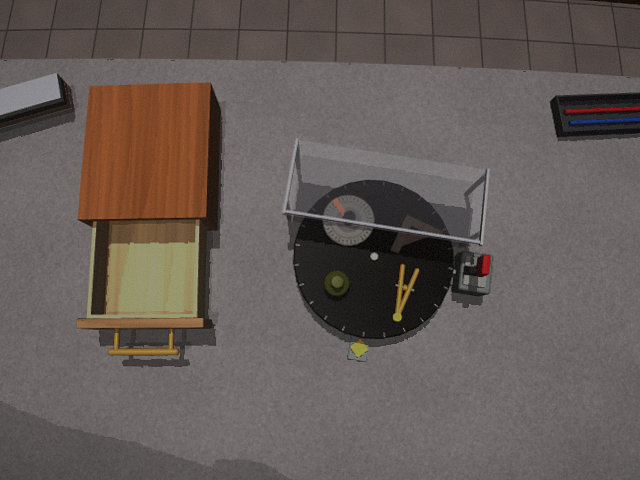

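```bash
cat > h.py <<'E'
import numpy as np,cv2
from cell import robot
def cam(n):
    c=robot.read_camera(n)
    c['K']=np.array([[c['fx'],0,c['cx']],[0,c['fy'],c['cy']],[0,0,1]]);c['R']=np.array(c['R']);c['t']=np.array(c['t']);c['D']=np.array(c['D']);return c
def ray(c,p,z):
    u=cv2.undistortPoints(np.array([[p]],float),c['K'],c['D'])[0,0]
    d=c['R'].T@np.array([u[0],u[1],1]);o=-c['R'].T@c['t']
    return o+d*(z-o[2])/d[2]
def proj(c,X):
    return cv2.projectPoints(np.array([X],float),cv2.Rodrigues(c['R'])[0],c['t'],c['K'],c['D'])[0][0,0]
def blob(c,f,box=None,mina=8):
    im=c['pixels'].astype(int);m=f(im[...,0],im[...,1],im[...,2]).astype(np.uint8)
    if box:
        k=np.zeros_like(m);k[box[1]:box[3],box[0]:box[2]]=1;m*=k
    n,l,s,ce=cv2.connectedComponentsWithStats(m)
    return [(s[i,4],ce[i].round(1).tolist(),s[i,:4].tolist()) for i in range(1,n) if s[i,4]>=mina]
E
python3 - <<'E'
from h import *
c=cam('top');p=c['pixels']
cv2.imwrite('pics/crop0.png',cv2.resize(p[125:370,280:500,::-1],None,fx=2.7,fy=2.4,interpolation=3)) if 0 else cv2.imwrite('pics/crop0.png',cv2.resize(p[130:370,280:500,::-1],None,fx=2.5,fy=2.5,interpolation=cv2.INTER_CUBIC))
cv2.imwrite('pics/crop1.png',cv2.resize(p[190:370,60:240,::-1],None,fx=3,fy=3,interpolation=cv2.INTER_CUBIC))
red=lambda r,g,b:(r>130)&(g<60)&(b<60)
print('red',blob(c,red,(440,230,510,310)))
s=cam('scene');print('red s',blob(s,red,(160,220,200,270)))
# disc outline fit
im=p.astype(int)
print('pivot',blob(c,lambda r,g,b:(r>150)&(abs(r-b)<25),(365,247,384,266)))
E
```

```text
red [(np.int32(111), [485.7, 264.0], [482, 255, 8, 19])]
red s [(np.int32(63), [177.5, 240.4], [174, 235, 8, 12])]
pivot [(np.int32(20), [373.6, 256.0], [371, 254, 6, 5])]
```

View pics/crop0.png

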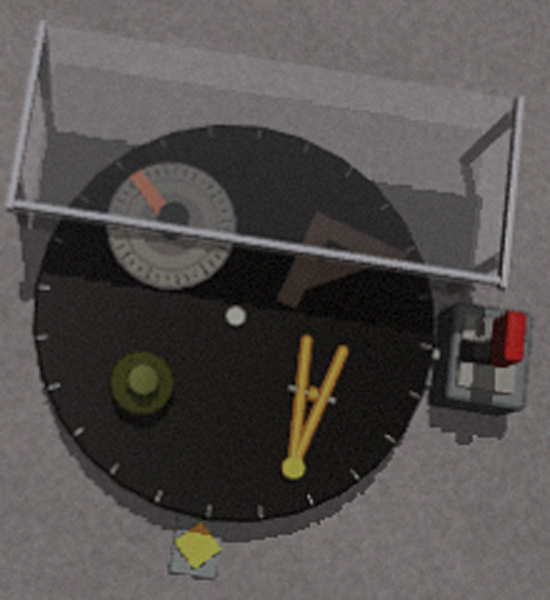

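View pics/crop1.png

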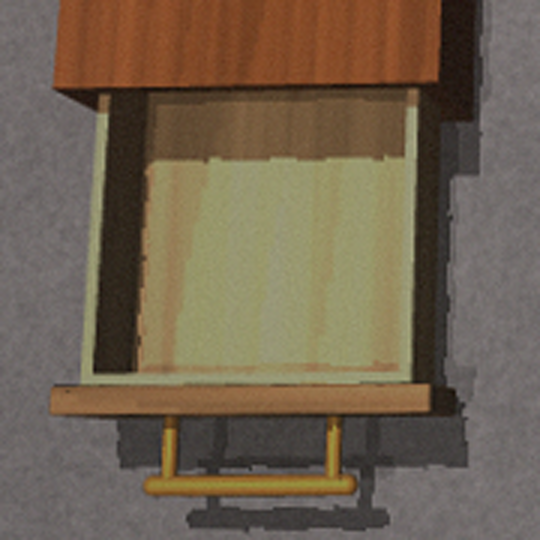

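```bash
python3 - <<'E'
from h import *
np.set_printoptions(precision=4,suppress=True)
c=cam('top');s=cam('scene')
f=lambda x,y:(280+x/2.5-.3,130+y/2.5-.3)
g=lambda x,y:(60+x/3-.3,190+y/3-.3)
P=lambda n,p,z:print(n,ray(c,p,z)[:2])
P('pin40',(373.6,256),.04);P('pin50',(373.6,256),.05)
for q in [(35,310),(435,335),(235,125),(235,520),(90,465),(380,180),(375,470),(95,185)]: print(q, ray(c,f(*q),.04)[:2])
for q in [(12,206),(505,284),(520,98),(42,22)]: P('cover',f(*q),.112)
P('pointer',f(200,545),.04);P('pointer tip',f(200,523),.04)
P('red top',(485.7,264),.12); P('red mid',(485.7,264),.107)
P('red s',(0,0),0)
print('reds',ray(s,(177.5,240.4),.115))
for z in(.04,.046,.068): P('knob',f(175,215),z)
P('disc',f(171,226),.046)
P('wt',f(142,380),.08)
for q in [(54,88),(440,82)]:P('cabtop front',g(*q),.095)
for q in [(95,16),(440,0)]:pass
for q in [(90,84),(211,84)]:P('cab back',q,.095)
for q in [(148,486),(352,484)]:P('handle',g(*q),.057)
for q in [(82,381),(412,376)]:P('front in top',g(*q),.073)
for q in [(140,372),(403,366),(150,160)]:P('floor',g(*q),.022)
E
```

```text
pin40 [ 0.5812 -0.0645]
pin50 [ 0.5795 -0.0632]
(35, 310) [0.5813 0.0635]
(435, 335) [ 0.5722 -0.1937]
(235, 125) [ 0.709  -0.0642]
(235, 520) [ 0.4524 -0.0654]
(90, 465) [0.484  0.0257]
(380, 180) [ 0.6743 -0.16  ]
(375, 470) [ 0.4854 -0.1535]
(95, 185) [0.6651 0.0273]
cover [0.6312 0.0766]
cover [ 0.5925 -0.216 ]
cover [ 0.7086 -0.2304]
cover [0.7479 0.0629]
pointer [ 0.4365 -0.0438]
pointer tip [ 0.45   -0.0436]
red top [ 0.5605 -0.2181]
red mid [ 0.5625 -0.2226]
red s [1.0807 0.6692]
reds [ 0.5557 -0.22    0.115 ]
knob [ 0.6465 -0.0253]
knob [ 0.645  -0.0248]
knob [ 0.6395 -0.0232]
disc [ 0.6376 -0.0223]
wt [ 0.5337 -0.0038]
cabtop front [0.616  0.3957]
cabtop front [0.6245 0.1959]
cab back [0.8436 0.4058]
cab back [0.8457 0.2052]
handle [0.4178 0.3407]
handle [0.4231 0.2352]
front in top [0.4691 0.3738]
front in top [0.4779 0.2046]
floor [0.4766 0.3647]
floor [0.4851 0.2212]
floor [0.5931 0.3712]
```

```bash
python3 -m jog '[0,0,0,-4.6,0, 0,0,0,-4.6,0, -0.3,-0.5,0,0,0, -0.54,-0.88,0,0,0, -0.54,-0.88,0,0,0, -0.54,-0.88,0,0,0, -0.54,-0.88,0,0,0, -0.54,-0.88,0,0,0, -0.54,-0.88,0,0,0, -0.54,-0.88,0,0,0, -0.54,-0.88,0,0,0, -0.54,-0.88,0,0,0]' 20
python3 -m jog '[-0.54,-0.88,0,0,0, -0.54,-0.88,0,0,0, -0.54,-0.88,0,0,0, -0.54,-0.88,0,0,0, -0.54,-0.88,0,0,0, -0.54,-0.88,0,0,0, -0.54,-0.88,0,0,0, -0.54,-0.88,0,0,0, -0.54,-0.88,0,0,0, -0.54,-0.88,0,0,0,-0.54,-0.88,0,0,0, -0.54,-0.88,0,0,0]'
```

```text
clock: 1.3
eef_pos: [0.3002, 0.3268, 0.2055]
tool_rot: [[-0.992, 0.13, 0.0], [0.13, 0.992, 0.0], [-0.0, 0.0, -1.0]]
force: [0.7, 0.4, 0.3]
finger_gap: 0.188
clock: 2.3
eef_pos: [0.4519, -0.0127, 0.2057]
tool_rot: [[-0.992, 0.13, 0.001], [0.13, 0.992, 0.0], [-0.001, 0.0, -1.0]]
force: [0.5, 0.6, -0.7]
finger_gap: 0.002
```

```bash
cat >> h.py <<'E'
np.set_printoptions(precision=4,suppress=True)
O=np.array([.58,-.065]);A=np.radians(-7.5);C=np.array([[np.cos(A),-np.sin(A)],[np.sin(A),np.cos(A)]])
def car(p): return C.T@(np.array(p)[:2]-O)
def wor(p): return O+C@np.array(p)
def units(target):
    s=robot.state();R=np.array(s['tool_rot']);d=np.array(target)-np.array(s['eef_pos'])
    print('pos',np.array(s['eef_pos']),'yaw y',np.degrees(np.arctan2(R[1,1],R[0,1])).round(2),'clk',s['clock'],'gap',s['finger_gap'],'F',np.array(s['force']),'units',R.T@d/.03)
E
python3 - <<'E'
from h import *
units([*wor([0,-.187]),.2])
c=cam('top')
for z in(.092,.122):
  print([proj(c,[*wor([x,y]),z]).round(1) for x in(-.015,.015) for y in(-.161,-.149)])
E
```

```text
pos [ 0.4519 -0.0127  0.2057] yaw y 82.54 clk 2.3 gap 0.002398644306907364 F [ 0.4824  0.612  -0.7388] units [-4.4555 -7.4079  0.1914]
[array([482.8, 277.6]), array([475. , 276.4]), array([484.6, 258.1]), array([476.9, 256.9])]
[array([489.7, 275.1]), array([481.6, 273.8]), array([491.6, 254.8]), array([483.5, 253.5])]
```

```bash
python3 -m jog '[-0.56,-0.93,0,0,0, -0.56,-0.93,0,0,0, -0.56,-0.93,0,0,0, -0.56,-0.93,0,0,0, -0.56,-0.93,0,0,0, -0.56,-0.93,0,0,0, -0.56,-0.93,0,0,0, -0.56,-0.93,0,0,0, 0,0,0.9,0,0, 0,0,0.9,0,0, 0,0,0.9,0,0, 0,0,0.8,0,0]' && python3 -m jog '[0,0,0,0,0,0,0,0,0,0]'; python3 - <<'E'
from h import *
units([*wor([0,-.1575]),.1])
c=cam('top')
cv2.imwrite('pics/a1.png',cv2.resize(c['pixels'][130:370,280:530,::-1],None,fx=2.5,fy=2.5))
E
```

```text
clock: 3.35
eef_pos: [0.5554, -0.2499, 0.0988]
tool_rot: [[-0.992, 0.13, -0.001], [0.13, 0.992, 0.0], [0.001, 0.0, -1.0]]
force: [0.3, -0.8, -0.6]
finger_gap: 0.002
clock: 3.52
eef_pos: [0.5553, -0.2499, 0.1002]
tool_rot: [[-0.992, 0.13, -0.002], [0.13, 0.992, 0.0], [0.002, -0.0, -1.0]]
force: [0.6, 0.3, -0.5]
finger_gap: 0.008
pos [ 0.5553 -0.2499  0.1002] yaw y 82.53 clk 3.5167 gap 0.00813439837689343 F [ 0.6355  0.3386 -0.4943] units [-0.0113  0.9671  0.0081]
```

View pics/a1.png

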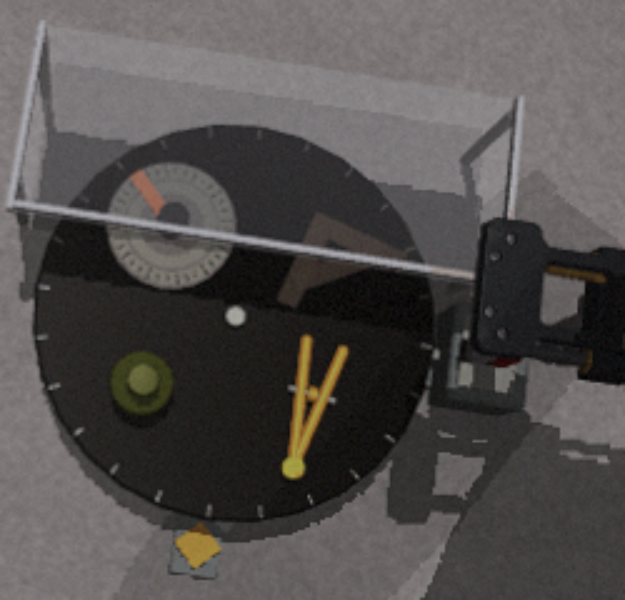

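```bash
python3 -m jog '[0,0.5,0,0,0,0,0.45,0,0,0,0,0,0,0,0,0,0,0,0,0]'; cat > w.py <<'E'
from h import *
import sys
units([*wor([0,-.1575]),.1])
c=cam('top')
cv2.imwrite('pics/%s.png'%sys.argv[1],cv2.resize(c['pixels'][130:370,280:530,::-1],None,fx=2.5,fy=2.5))
# weight & compass angles
o=blob(c,lambda r,g,b:(r>2.2*b)&(g>1.2*b)&(g<0.95*r)&(r>120),(290,180,460,342),20);print(o)
w=blob(c,lambda r,g,b:(g-b>25)&(abs(r-g)<25)&(g<150),(290,180,460,335),40)
for a,p,bb in w:
    q=car(ray(c,p,.06)); print('olive',a,p,q,np.degrees(np.arctan2(q[1],q[0])).round(1))
E
python3 w.py b1
```

```text
clock: 3.9
eef_pos: [0.5605, -0.2213, 0.1019]
tool_rot: [[-0.992, 0.128, 0.002], [0.128, 0.992, -0.001], [-0.002, -0.0, -1.0]]
force: [-0.1, -2.6, 3.8]
finger_gap: 0.006
pos [ 0.5605 -0.2213  0.1019] yaw y 82.63 clk 3.9 gap 0.005929993112903341 F [-0.1172 -2.5798  3.7595] units [ 0.0348 -0.0008  0.0629]
[(np.int32(420), [405.9, 290.0], [398, 262, 22, 57])]
olive 408 [338.8, 285.0] [-0.056   0.0497] 138.4
```

View pics/b1.png

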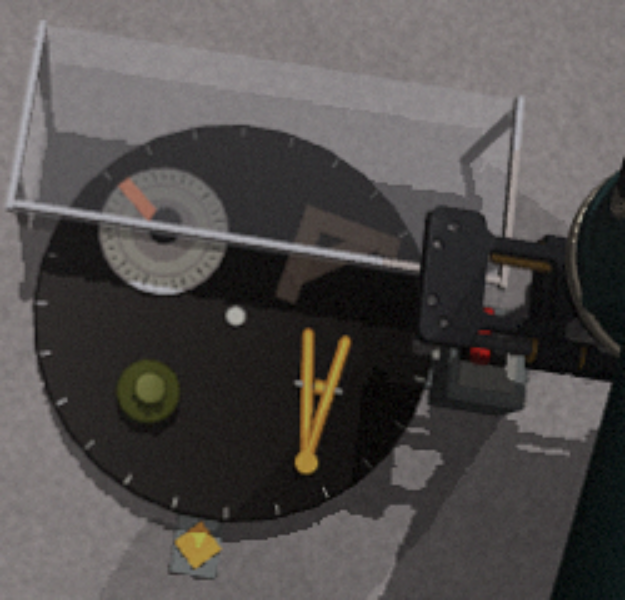

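```bash
python3 -m jog '[0,0.04,0,0,0,0,0,0,0,0]'; python3 w.py b2
```

```text
clock: 4.12
eef_pos: [0.5599, -0.2211, 0.101]
tool_rot: [[-0.991, 0.13, 0.001], [0.13, 0.991, -0.001], [-0.001, -0.0, -1.0]]
force: [0.7, -2.4, 3.6]
finger_gap: 0.005
pos [ 0.5599 -0.2211  0.101 ] yaw y 82.51 clk 4.1167 gap 0.004977323904301915 F [ 0.7112 -2.4486  3.6239] units [ 0.0144 -0.004   0.0327]
[(np.int32(420), [408.8, 286.9], [402, 259, 19, 57])]
olive 414 [341.9, 288.5] [-0.0605  0.0441] 143.9
```

View pics/b2.png

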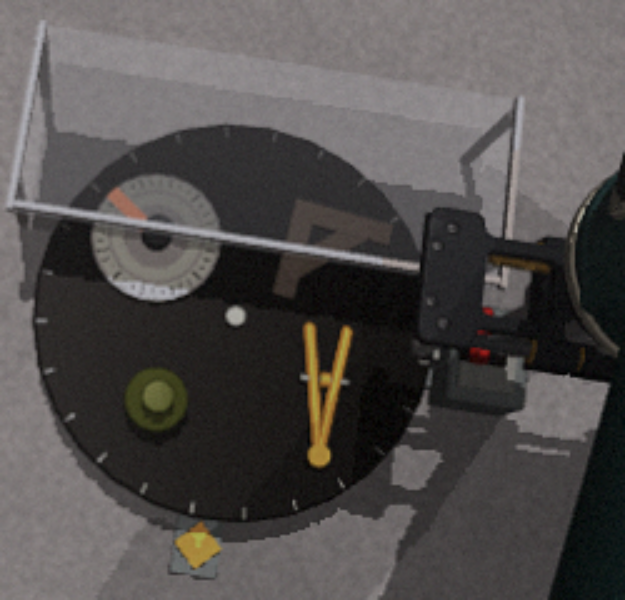

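```bash
python3 - <<'E'
from h import *
c=cam('top') # calib
for f in('top0',):
    c['pixels']=cv2.imread('pics/%s.png'%f)[:,:,::-1]
    for a,p,bb in blob(c,lambda r,g,b:(g-b>25)&(abs(r-g)<25)&(g<150),(290,180,460,335),40):
        q=car(ray(c,p,.06)); print('olive',a,p,q,np.degrees(np.arctan2(q[1],q[0])).round(1))
im=cv2.cvtColor(c['pixels'],cv2.COLOR_RGB2GRAY)
for z,p in((.046,(280+171/2.5-.3,130+226/2.5-.3)),(.068,(280+175/2.5-.3,130+212/2.5-.3))):
    q=car(ray(c,p,z));print(q,np.hypot(*q),np.degrees(np.arctan2(q[1],q[0])))
E
```

```text
olive 165 [399.0, 302.5] [-0.0681 -0.0458] -146.1
olive 373 [336.0, 281.4] [-0.0511  0.0548] 133.0
[0.0516 0.0498] 0.07169912225009788 44.01677888765302
[0.0555 0.0495] 0.07431869129542293 41.739261704836174
```

```bash
for i in 1 2 3; do python3 -m jog '[0,0,0,0,0,0,0,0,0,0,0,0,0,0,0,0,0,0,0,0,0,0,0,0,0,0,0,0,0,0,0,0,0,0,0,0,0,0,0,0,0,0,0,0,0,0,0,0,0,0,0,0,0,0,0,0,0,0,0,0]' | egrep 'clock|force'; done; python3 w.py b3
```

```text
clock: 5.22
force: [0.3, -3.3, 2.3]
clock: 6.22
force: [1.5, -2.5, 2.3]
clock: 7.22
force: [0.9, -3.1, 1.5]
pos [ 0.5596 -0.2205  0.1005] yaw y 82.54 clk 7.2167 gap 0.004576716383986465 F [ 0.9283 -3.0956  1.4736] units [ 0.0036 -0.0226  0.0168]
[]
olive 385 [400.7, 294.9] [-0.0561 -0.0469] -140.1
```

View pics/b3.png

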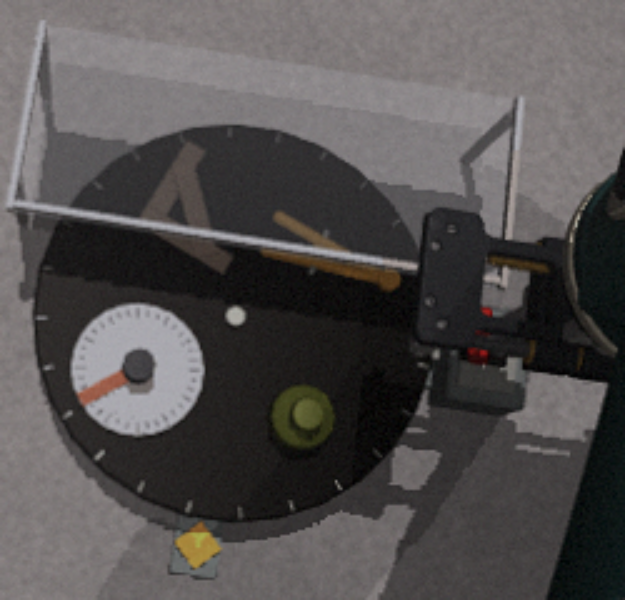

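```bash
python3 -m jog '[0,0,0,0,0,0,0,0,0,0,0,0,0,0,0,0,0,0,0,0,0,0,0,0,0,0,0,0,0,0,0,0,0,0,0,0,0,0,0,0,0,0,0,0,0,0,0,0,0,0]' | egrep 'clock|force'; cat > r.py <<'E'
from h import *
def rule(c):
    im=c['pixels'].astype(int);r,g,b=im[...,0],im[...,1],im[...,2]
    m=((r>110)&(abs(r-b)<45)|((r>140)&(r-b>40)&(b>50)&(g<.75*r))).astype(np.uint8)
    k=np.zeros_like(m)
    cv2.circle(k,(int(round(proj(c,[*O,.04])[0])),int(round(proj(c,[*O,.04])[1]))),72,1,-1);m*=k
    n,l,s,ce=cv2.connectedComponentsWithStats(m);i=1+np.argmax(s[1:,4])
    cs,_=cv2.findContours((l==i).astype(np.uint8),cv2.RETR_EXTERNAL,cv2.CHAIN_APPROX_NONE)
    e=cv2.fitEllipse(cv2.convexHull(cs[0]));w=ray(c,e[0],.046);q=car(w)
    print('rule px',e,'world',w[:2],'car',q,'r',np.hypot(*q),'ang',np.degrees(np.arctan2(q[1],q[0]))%360)
if __name__=='__main__': rule(cam('top'))
E
python3 r.py;python3 w.py b4
```

```text
clock: 8.1
force: [1.1, -3.5, 1.6]
rule px ((344.9342041015625, 290.1720886230469), (52.48794937133789, 53.148555755615234), 133.74729919433594) world [ 0.5247 -0.019 ] car [-0.0609  0.0384] r 0.07197724959033582 ang 147.76011225595235
pos [ 0.5596 -0.2205  0.1005] yaw y 82.54 clk 8.15 gap 0.005127913206966778 F [ 0.9214 -3.2616  2.9342] units [ 0.0034 -0.0223  0.0164]
[(np.int32(55), [336.2, 302.8], [329, 295, 15, 16])]
olive 365 [414.2, 282.2] [-0.0333 -0.0653] -117.1
```

```bash
python3 - <<'E'
from h import *
c=cam('top');now=c['pixels']
a0=cv2.imread('pics/top0.png')[:,:,::-1]
def phase(img,lo,hi):
    g=cv2.cvtColor(np.ascontiguousarray(img),cv2.COLOR_RGB2GRAY).astype(float)
    th=np.arange(lo,hi,.25);s=np.zeros(len(th))
    for r in(.121,.123,.125,.127):
        P=np.array([proj(c,[*wor([r*np.cos(np.radians(t)),r*np.sin(np.radians(t))]),.04]) for t in th],np.float32)
        s+=cv2.remap(g,P[:,0].reshape(1,-1),P[:,1].reshape(1,-1),1)[0] if 0 else cv2.remap(g,P[:,:1].T.copy(),P[:,1:].T.copy(),cv2.INTER_LINEAR)[0]
    s=np.clip(s-np.median(s),0,120)
    z=(s*np.exp(-24j*np.radians(th))).sum();return -np.degrees(np.angle(z))/24, abs(z)/s.sum()
for lo,hi in((105,180),(180,240)):
    print(phase(a0,lo,hi),phase(now,lo,hi))
print(robot.state()['clock'])
E
python3 r.py
```

```text
(np.float64(-0.18435162571157115), np.float64(0.7691232935711253)) (np.float64(2.1397448272627444), np.float64(0.8316158405240155))
(np.float64(0.21318376633060768), np.float64(0.7430965645910653)) (np.float64(2.7343225732286864), np.float64(0.6572888649329938))
8.25
rule px ((347.1920471191406, 291.9053955078125), (52.4156494140625, 53.26979064941406), 132.7153778076172) world [ 0.522  -0.0226] car [-0.063   0.0345] r 0.07183884962830173 ang 151.29662355346414
```

```bash
python3 -m jog '[0,0,0,0,0,0,0,0,0,0,0,0,0,0,0,0,0,0,0,0,0,0,0,0,0,0,0,0,0,0,0,0,0,0,0, 0,-1,0,0,0, 0,-0.5,0,0,0,0,0,0,0,0,0,0,0,0,0,0,0,0,0,0]' ; python3 r.py;python3 w.py b5
```

```text
clock: 9.3
eef_pos: [0.5539, -0.264, 0.1002]
tool_rot: [[-0.992, 0.129, -0.001], [0.129, 0.992, 0.001], [0.001, 0.001, -1.0]]
force: [-0.7, 0.7, 0.5]
finger_gap: 0.0
rule px ((365.4018249511719, 300.17242431640625), (52.3704833984375, 53.26393508911133), 135.1850128173828) world [ 0.5099 -0.0513] car [-0.0713  0.0045] r 0.071465823937156 ang 176.4129463470313
pos [ 0.554  -0.2638  0.1002] yaw y 82.61 clk 9.35 gap 0.0026523050262211535 F [ 0.9749  1.1864 -0.6259] units [0.0018 1.4327 0.0081]
[(np.int32(85), [364.0, 315.9], [361, 306, 7, 20])]
olive 351 [423.2, 261.3] [ 0.0014 -0.0753] -88.9
```

View pics/b5.png

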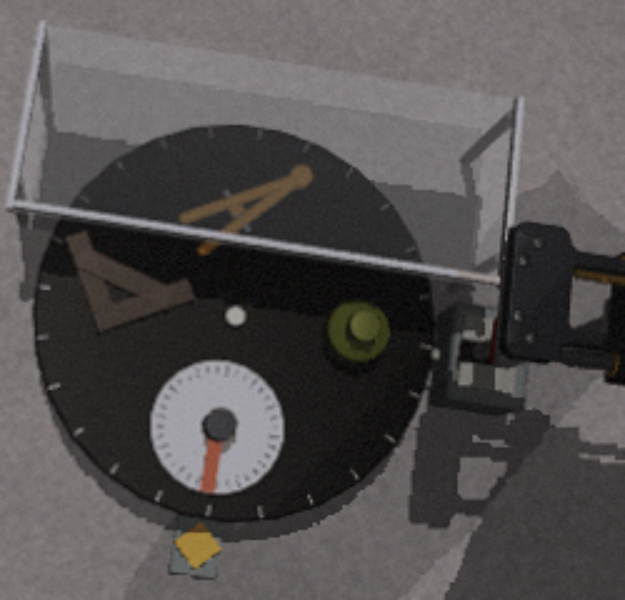

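```bash
python3 -m jog '[0,0,-0.9,0,0, 0,0,-0.9,0,0, 0,0,-0.9,0,0.2,0,0,0,0,0.45]' | grep -E 'clock|eef'; python3 r.py; python3 - <<'E'
from h import *
c=cam('top')
im=c['pixels'].astype(int)
k=blob(c,lambda r,g,b:(r<105)&(g<105),(353,286,382,312),30);print(k)
for a,p,bb in k: print(a,[ray(c,p,z)[:2] for z in(.046,.06,.068)])
units([.5085,-.0525,.2])
r=blob(c,lambda r,g,b:(r>90)&(g<60)&(b<60)&(r>2*g),(440,230,510,310));print(r)
cv2.imwrite('pics/c1.png',cv2.resize(c['pixels'][240:340,320:500,::-1],None,fx=4,fy=4))
g=lambda x,y:(60+x/3-.3,190+y/3-.3)
for q,z in(((245,370),.073),((245,382),.073),((245,388),.078),((250,412),.078)):print(q,ray(c,g(*q),z))
E
```

```text
clock: 9.73
eef_pos: [0.5558, -0.2654, 0.1863]
rule px ((366.3482971191406, 300.3706970214844), (52.352542877197266, 53.119529724121094), 128.34597778320312) world [ 0.5096 -0.0527] car [-0.0714  0.003 ] r 0.07146167488408288 ang 177.62311121787243
[(np.int32(164), [367.5, 300.3], [361, 293, 14, 18])]
164 [array([ 0.5098, -0.0545]), array([ 0.5086, -0.053 ]), array([ 0.508 , -0.0521])]
pos [ 0.5544 -0.2643  0.1821] yaw y 82.61 clk 9.8333 gap 0.19616196972649225 F [ 0.6357  0.0901 -0.5642] units [ 2.4248  6.8055 -0.5984]
[(np.int32(136), [485.7, 263.8], [482, 254, 9, 20])]
(245, 370) [0.4779 0.2898 0.073 ]
(245, 382) [0.4719 0.2893 0.073 ]
(245, 388) [0.4687 0.2874 0.078 ]
(250, 412) [0.457  0.2838 0.078 ]
```

View pics/c1.png

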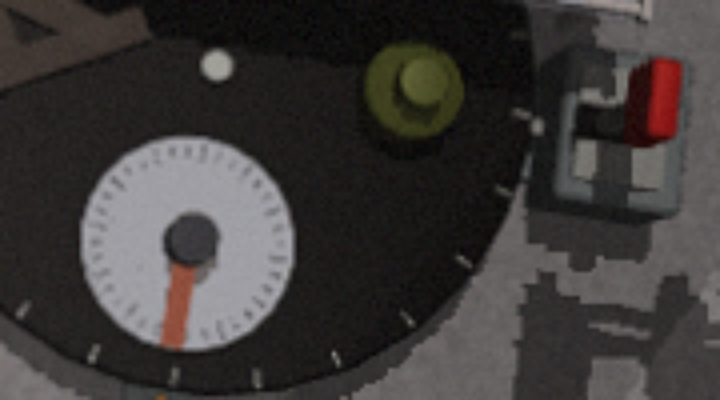

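```bash
python3 -m jog '[0.3,0.85,-0.1,0,0.45, 0.3,0.85,-0.1,0,0.45,0.3,0.85,0,0,0.45,0.3,0.85,0,0,0.45,0.3,0.85,0,0,0.45,0.3,0.85,0,0,0.45,0.3,0.85,0,0,0.45,0.3,0.85,0,0,0.45,0,0,0.8,0,0.45,0,0,0.8,0,0.45,0,0,0,0,0.45,0,0,0,0,0.45]' | grep -E 'clock|eef'; python3 - <<'E'
from h import *
units([.509,-.0525,.048])
c=cam('top');cv2.imwrite('pics/c2.png',cv2.resize(c['pixels'][200:400,280:500,::-1],None,fx=3,fy=3))
s=cam('scene');cv2.imwrite('pics/c3.png',cv2.resize(s['pixels'][150:330,150:390,::-1],None,fx=3,fy=3))
E
```

```text
clock: 10.83
eef_pos: [0.5078, -0.0534, 0.1385]
pos [ 0.5078 -0.0534  0.1385] yaw y 82.54 clk 10.8333 gap 0.452520945424161 F [-0.4236 -0.2813  0.2316] units [-0.0439  0.0372  3.0171]
```

View pics/c3.png

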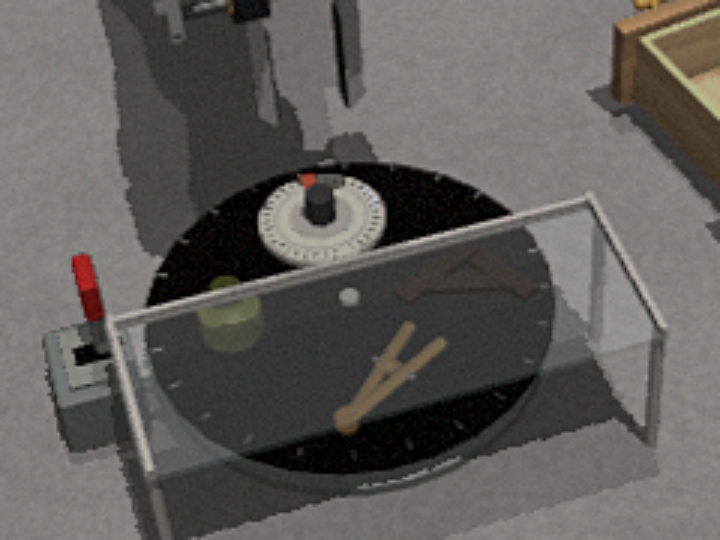

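```bash
python3 - <<'E'
from h import *
s=cam('scene')
print(ray(s,(150+319/3-.3,150+188/3-.3),.068))
E
python3 -m jog '[-0.04,0.03,0.7,0,0.45,0,0,0.8,0,0.45,0,0,0.8,0,0.45,0,0,0.4,0,0.45,0,0,0.27,0,0.45,0,0,0,0,0.45,0,0,0,0,0.45]'; python3 w.py d1 | head -1
```

```text
[ 0.5064 -0.0535  0.068 ]
clock: 11.57
eef_pos: [0.5107, -0.053, 0.0512]
tool_rot: [[-0.991, 0.13, 0.001], [0.13, 0.991, -0.0], [-0.001, 0.0, -1.0]]
force: [0.2, 0.1, 0.6]
finger_gap: 0.446
pos [ 0.5107 -0.053   0.0512] yaw y 82.52 clk 11.5667 gap 0.44637414233304573 F [0.2432 0.1124 0.597 ] units [-2.3422 -5.3463 -1.6254]
```

View pics/d1.png

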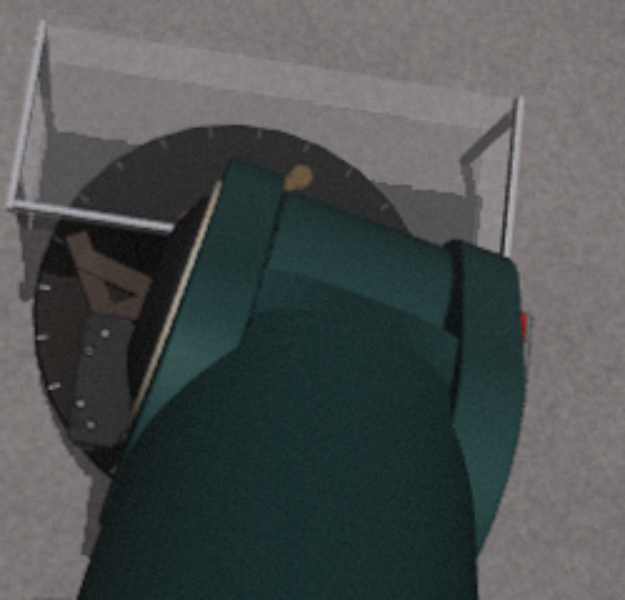

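```bash
python3 -m jog '[0.08,0,0.07,0,0.45,0,0,0,0,0.45,0,0,0,0,0,0,0,0,0,0,0,0,0,0,0,0,0,0,0,0,0,0,0,0,0,0,0,0,0,0,0,0,0,0,0,0,0,0,0,0]' 30
```

```text
clock: 12.45
eef_pos: [0.5079, -0.0525, 0.0484]
tool_rot: [[-0.992, 0.13, 0.0], [0.13, 0.992, -0.0], [-0.0, -0.0, -1.0]]
force: [-1.3, -0.4, 5.3]
finger_gap: 0.212
```

```bash
python3 -m jog '[0,0,-0.2,0,0,0,0,-0.4,0,0,0,0,-0.7,0,0,0,0,-0.8,0,0,0,0,-0.8,0,0,0,0,-0.8,0,0,0,0,-0.4,0,0,0,0,0,0,0,0,0,0,0,0]'; python3 - <<'E'
from h import *
units([.543,.292,.15])
s=cam('scene');cv2.imwrite('pics/e1.png',cv2.resize(s['pixels'][100:330,150:450,::-1],None,fx=2.6,fy=2.6))
E
```

```text
clock: 13.2
eef_pos: [0.5079, -0.0523, 0.172]
tool_rot: [[-0.992, 0.13, 0.001], [0.13, 0.992, 0.0], [-0.001, 0.001, -1.0]]
force: [-0.5, 1.1, -1.3]
finger_gap: 0.208
pos [ 0.5079 -0.0523  0.172 ] yaw y 82.55 clk 13.2 gap 0.20761674339084282 F [-0.4551  1.0716 -1.3388] units [ 0.3308 11.5319  0.7378]
```

View pics/e1.png

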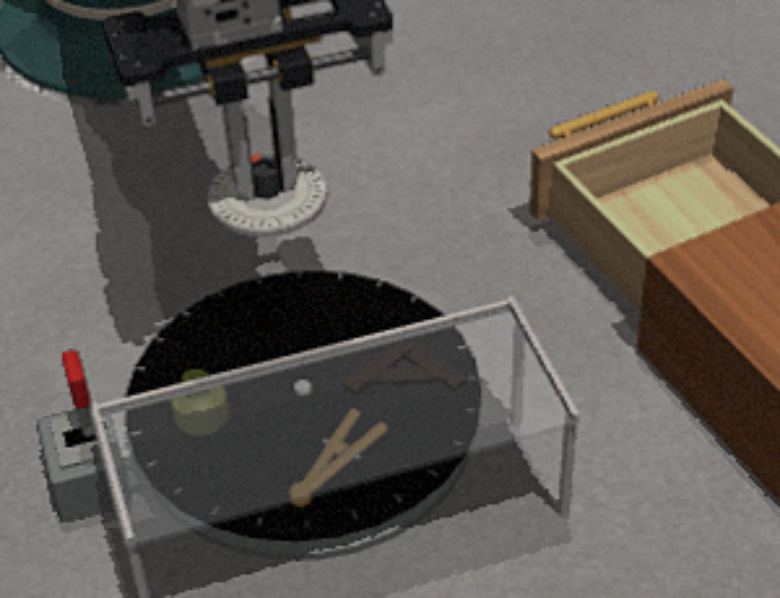

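```bash
python3 -m jog '[0,0.3,0,0,0,0.03,0.6,0,0,0,0.03,0.85,0,0,0,0.03,0.85,0,0,0,0.03,0.85,0,0,0,0.03,0.85,0,0,0,0.03,0.85,0,0,0,0.03,0.85,0,0,0,0.03,0.85,0,0,0,0.03,0.85,0,0,0,0.03,0.85,0,0,0,0.03,0.85,0,0,0]' | grep -E 'clock|eef|gap'
python3 -m jog '[0,0.85,0,0,0,0,0.7,0,0,0,0,0.4,0,0,0,0,0.2,0,0,0,0,0,0,-2.5,0,0,0,0,-2.5,0,0,0,0,-2.5,0,0,0,0,-2.5,0,0,0,0,0,0,0,0,0,0,0]'
python3 - <<'E'
from h import *
units([.543,.292,.032])
s=cam('scene');cv2.imwrite('pics/e2.png',cv2.resize(s['pixels'][80:280,300:560,::-1],None,fx=3,fy=3))
s=cam('top');cv2.imwrite('pics/e3.png',cv2.resize(s['pixels'][180:380,40:260,::-1],None,fx=3,fy=3))
E
```

```text
clock: 14.25
eef_pos: [0.5338, 0.2302, 0.1701]
finger_gap: 0.205
clock: 15.08
eef_pos: [0.543, 0.2915, 0.171]
tool_rot: [[-0.999, -0.042, -0.0], [-0.042, 0.999, -0.001], [0.0, -0.0, -1.0]]
force: [0.8, -0.5, -1.6]
finger_gap: 0.202
pos [0.543  0.2915 0.171 ] yaw y 92.4 clk 15.0833 gap 0.20232336190467803 F [ 0.808  -0.5433 -1.5974] units [-0.0026  0.0182  4.6344]
```

View pics/e2.png

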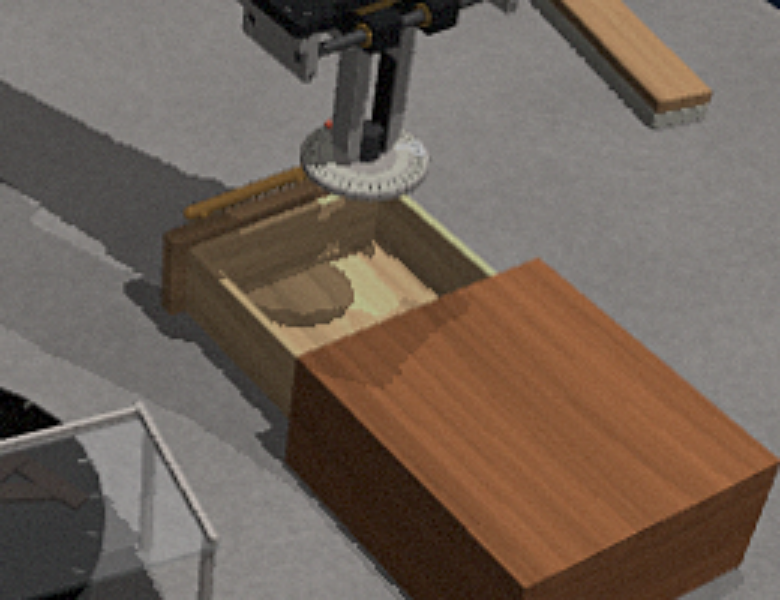

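View pics/e3.png

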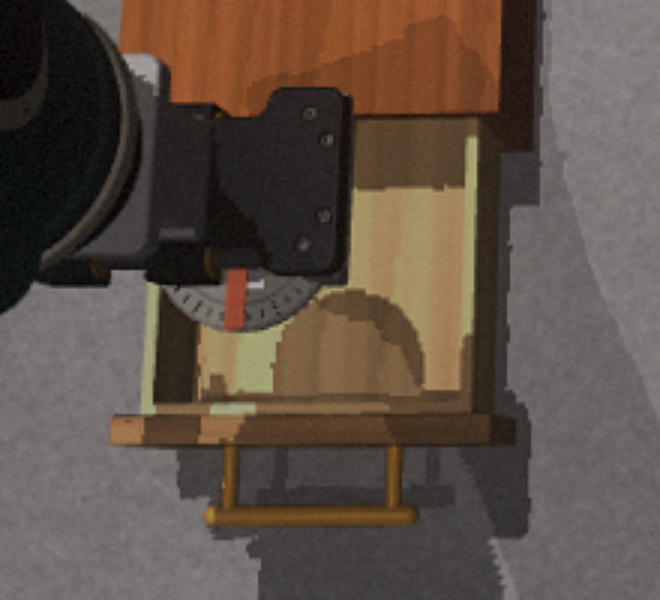

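```bash
python3 -m jog '[0,0,0.4,0,0,0,0,0.7,0,0,0,0,0.7,0,0,0,0,0.7,0,0,0,0,0.7,0,0,0,0,0.5,0,0,0,0,0.4,0,0,0,0,0.2,0,0,0,0,0.1,0,0,0,0,0,0,0,0,0,0,0,0]'
python3 - <<'E'
from h import *
units([.543,.292,.0305])
s=cam('scene');cv2.imwrite('pics/e4.png',cv2.resize(s['pixels'][110:240,340:500,::-1],None,fx=4.5,fy=4.5))
E
```

```text
clock: 16.1
eef_pos: [0.5434, 0.2925, 0.0399]
tool_rot: [[-0.999, -0.044, 0.001], [-0.044, 0.999, 0.0], [-0.001, 0.0, -1.0]]
force: [0.4, -0.4, -0.4]
finger_gap: 0.205
pos [0.5434 0.2925 0.0399] yaw y 92.53 clk 16.1 gap 0.2051849721173031 F [ 0.441  -0.4437 -0.3587] units [ 0.014  -0.0176  0.3118]
```

View pics/e4.png

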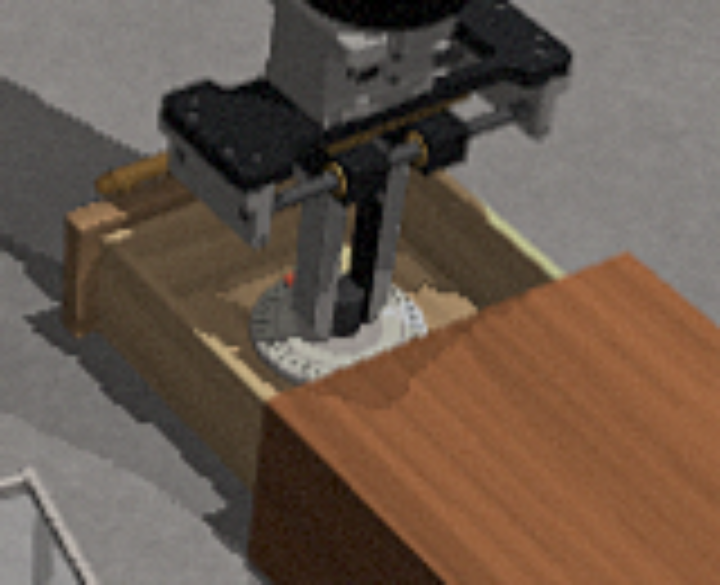

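```bash
python3 -m jog '[0,0,0.12,0,0,0,0,0.1,0,0,0,0,0.06,0,0,0,0,0,0,0,0,0,0,0,0]'|egrep 'clock|eef|force|gap';python3 -m jog '[0,0,0.05,0,0,0,0,0,0,0,0,0,0,0,0]'|egrep 'clock|eef|force|gap'
```

```text
clock: 16.57
eef_pos: [0.543, 0.2924, 0.0308]
force: [0.2, 0.7, -0.9]
finger_gap: 0.205
clock: 16.82
eef_pos: [0.5442, 0.2925, 0.0304]
force: [1.3, -2.0, 10.1]
finger_gap: 0.207
```

```bash
python3 -m jog '[0,0,-0.02,0,0.25,0,0,0,0,0.3,0,0,0,0,0.42,0,0,0,0,0.42,0,0,0,0,0.42,0,0,-0.2,0,0.42,0,0,-0.6,0,0.42,0,0,-0.9,0,0.42,0,0,-0.9,0,0.42,0,0,-0.9,0,0.42,0,0,-0.9,0,0.42,0,0,0,0,0]'|egrep 'clock|eef|force|gap'
python3 - <<'E'
from h import *
units([.38,.285,.17])
s=cam('scene');cv2.imwrite('pics/f1.png',cv2.resize(s['pixels'][110:240,340:500,::-1],None,fx=4.5,fy=4.5))
c=cam('top');cv2.imwrite('pics/f2.png',cv2.resize(c['pixels'][180:380,40:260,::-1],None,fx=3,fy=3))
b=blob(c,lambda r,g,b:(r>140)&(g>85)&(b<80)&(r>2*b),(90,325,200,362),20)
print(b)
E
```

```text
clock: 17.82
eef_pos: [0.5451, 0.2933, 0.1676]
force: [0.7, 0.4, 0.3]
finger_gap: 0.379
pos [0.5451 0.2933 0.1676] yaw y 92.53 clk 17.8167 gap 0.37881394167844173 F [0.7302 0.4162 0.3259] units [ 5.5083 -0.033  -0.1131]
[]
```

View pics/f1.png

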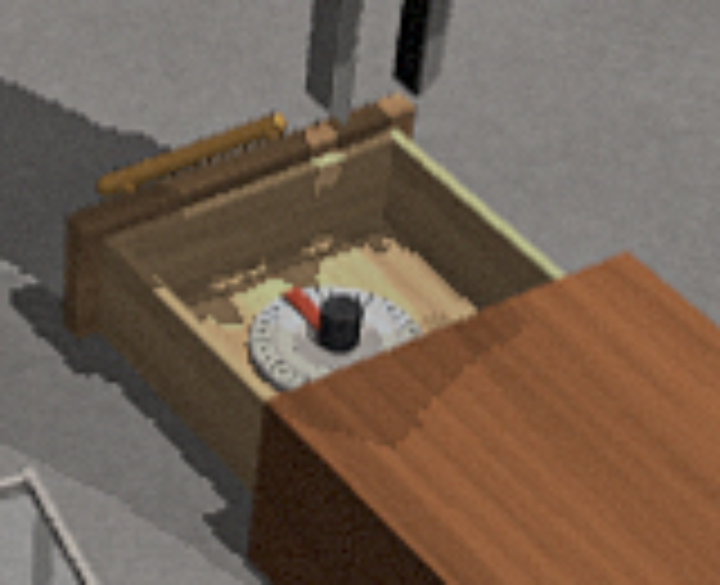

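View pics/f2.png

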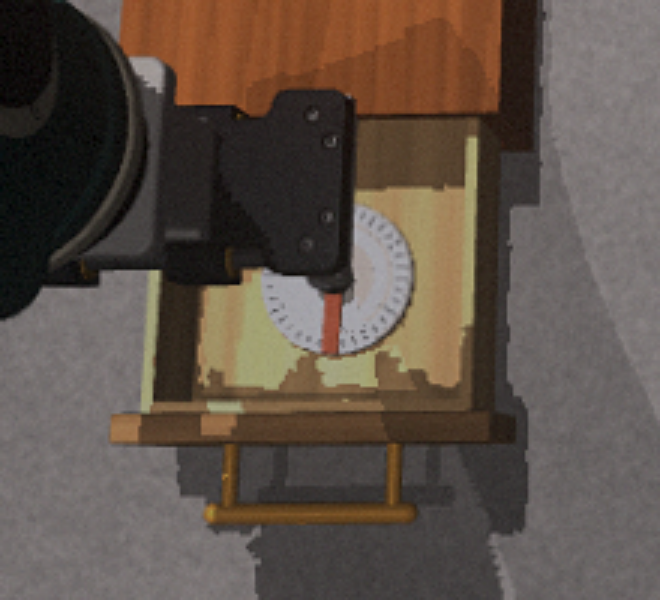

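```bash
python3 -m jog '[0.9,0,0,0,0,0.9,0,0,0,0,0.9,0,0,0,0,0.9,0,0,0,0,0.9,0,0,0,0,0.9,0,0,0,0,0,0,0.85,0,0,0,0,0.85,0,0,0,0,0.85,0,0,0,0,0.85,0,0,0,0,0.85,0,0,0,0,0,0,0]'|egrep 'clock|eef|force|gap'
python3 - <<'E'
from h import *
units([.42,.288,.042])
c=cam('top');cv2.imwrite('pics/g2.png',cv2.resize(c['pixels'][180:380,40:260,::-1],None,fx=3,fy=3))
s=cam('scene');cv2.imwrite('pics/g1.png',cv2.resize(s['pixels'][80:240,300:500,::-1],None,fx=3.7,fy=3.7))
E
```

```text
clock: 18.92
eef_pos: [0.3787, 0.2831, 0.0302]
force: [-1.7, -1.1, -0.6]
finger_gap: 0.004
pos [0.3787 0.2831 0.0302] yaw y 92.54 clk 18.9167 gap 0.0036199379343094767 F [-1.6698 -1.0997 -0.5659] units [-1.3793  0.0997 -0.4007]
```

View pics/g1.png

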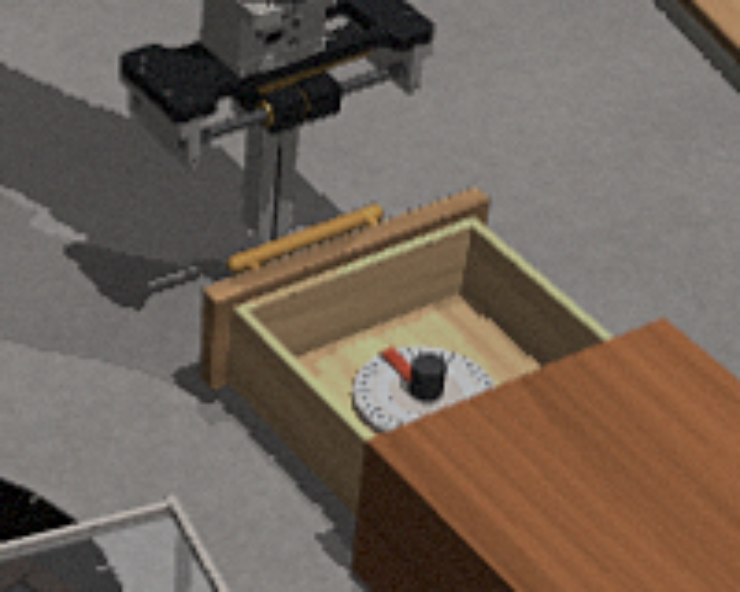

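View pics/g2.png

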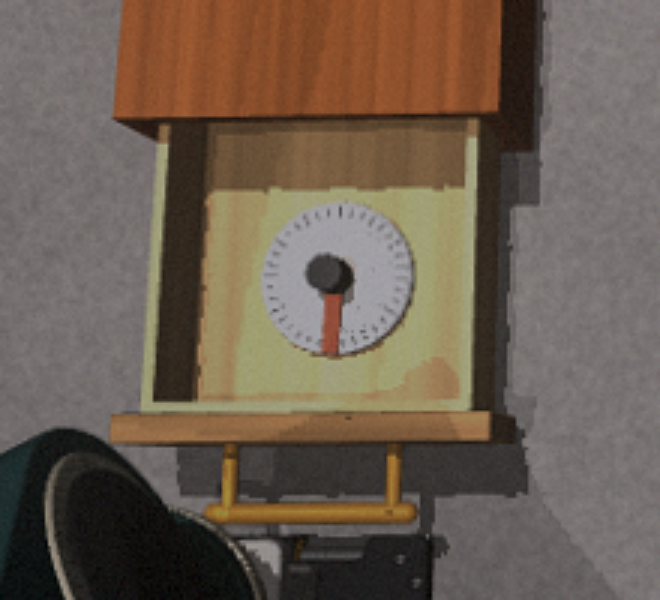

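```bash
python3 -m jog '[0,0.1,-0.4,0,0,-0.4,0,0,0,0,-0.25,0,0,0,0,-0.15,0,0,0,0,-0.1,0,0,0,0,-0.15,0,0,0,0,-0.2,0,0,0,0,-0.25,0,0,0,0,-0.3,0,0,0,0,-0.3,0,0,0,0,-0.3,0,0,0,0,-0.3,0,0,0,0]'|egrep 'clock|eef|force|gap'
python3 -m jog '[-0.3,0,0,0,0,-0.3,0,0,0,0,-0.3,0,0,0,0,-0.3,0,0,0,0,-0.3,0,0,0,0,-0.3,0,0,0,0,-0.3,0,0,0,0,-0.2,0,0,0,0]'|egrep 'clock|eef|force|gap'
python3 - <<'E'
from h import *
units([.57,.294,.042])
c=cam('top');cv2.imwrite('pics/i2.png',cv2.resize(c['pixels'][100:380,40:320,::-1],None,fx=2.1,fy=2.1))
s=cam('scene');cv2.imwrite('pics/i1.png',cv2.resize(s['pixels'][80:310,300:600,::-1],None,fx=2.6,fy=2.6))
E
```

```text
clock: 20.02
eef_pos: [0.4629, 0.2917, 0.0463]
force: [-2.2, 0.6, -0.9]
finger_gap: 0.007
clock: 20.68
eef_pos: [0.5322, 0.2949, 0.0465]
force: [-1.1, -0.8, 0.4]
finger_gap: 0.005
pos [0.5322 0.2949 0.0465] yaw y 92.53 clk 20.6833 gap 0.005396308905601753 F [-1.0662 -0.786   0.427 ] units [-1.2588 -0.084   0.1514]
```

View pics/i1.png

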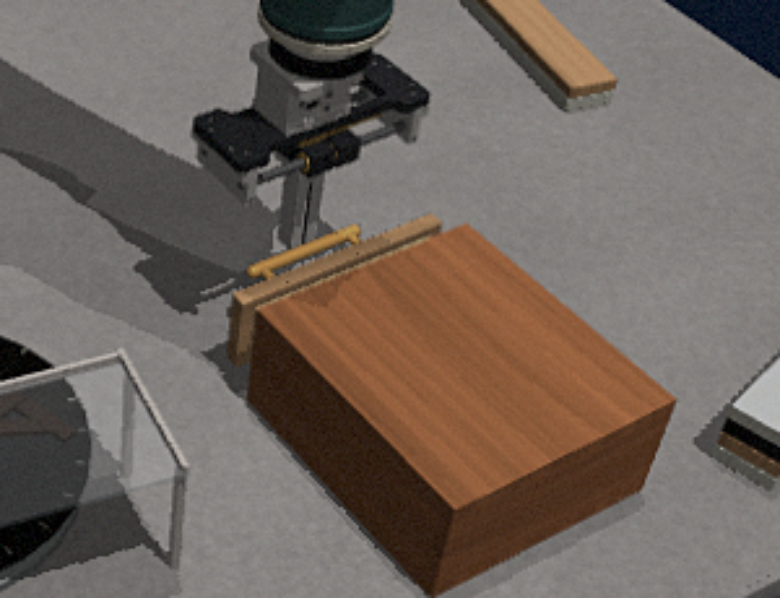

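```bash
python3 -m jog '[-0.15,0,0,0,0,-0.15,0,0,0,0,-0.12,0,0,0,0,-0.1,0,0,0,0]'|egrep 'clock|eef|force|gap'
python3 -m jog '[-0.08,0,0,0,0,0,0,0,0,0]'|egrep 'eef|force'
```

```text
clock: 21.12
eef_pos: [0.5467, 0.2957, 0.0465]
force: [-1.5, 0.0, -0.2]
finger_gap: 0.006
eef_pos: [0.5494, 0.2957, 0.0465]
force: [-0.0, -0.7, -0.5]
```

```bash
python3 - <<'E'
from h import *
c=cam('top');cv2.imwrite('pics/j2.png',cv2.resize(c['pixels'][60:280,50:270,::-1],None,fx=2.7,fy=2.7))
s=cam('scene');cv2.imwrite('pics/j1.png',cv2.resize(s['pixels'][140:240,370:500,::-1],None,fx=6,fy=6))
E
```

```text
(no output)
```

View pics/j1.png

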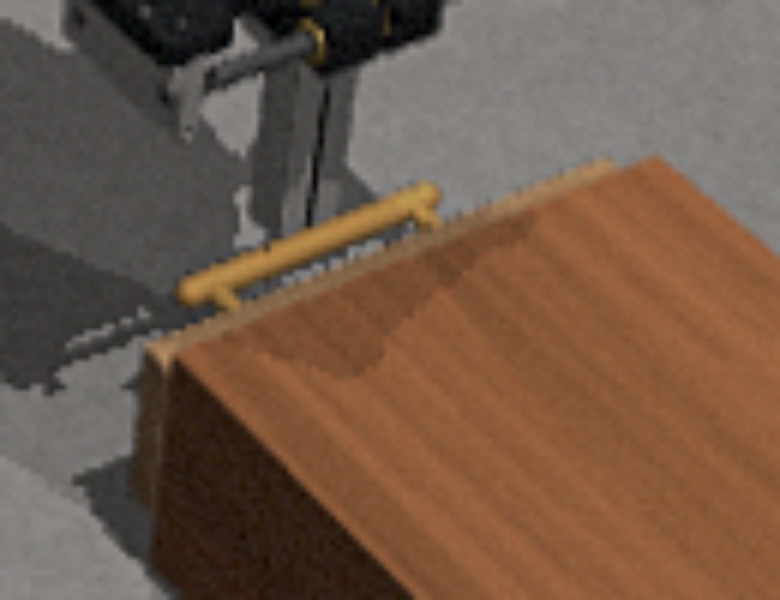

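Nearly shut; a small step still remains, so I'll press in small increments until the force rises.

```bash
python3 -m jog '[-0.1,0,0,0,0,-0.1,0,0,0,0,0,0,0,0,0]'|egrep 'eef|force'; python3 -m jog '[-0.08,0,0,0,0,0,0,0,0,0]'|egrep 'eef|force'
```

```text
eef_pos: [0.5548, 0.296, 0.0464]
force: [-2.5, 0.4, 1.7]
eef_pos: [0.555, 0.2961, 0.046]
force: [-17.2, -1.7, 10.6]
```

```bash
python3 -m jog '[0.2,0,0,0,0,0.8,0,0,0,0,0.9,0,0,0,0,0.5,0,-0.5,0,0,0.2,0,-0.9,0,0,0,0,-0.9,0,0,0,0,-0.9,0,0,0,0,-0.9,0,0,0.8,0,0,0,0,0.8,0,0,0,0,0,0,0,0,0,0,0,0,0,0]'|egrep 'clock|eef|force'
python3 - <<'E'
from h import *
c=cam('top');cv2.imwrite('pics/k2.png',c['pixels'][:,:,::-1])
s=cam('scene');cv2.imwrite('pics/k1.png',cv2.resize(s['pixels'][130:330,150:570,::-1],None,fx=1.9,fy=1.9))
E
```

```text
clock: 22.8
eef_pos: [0.4309, 0.2908, 0.17]
force: [0.7, 0.6, 0.5]
```

View pics/k1.png

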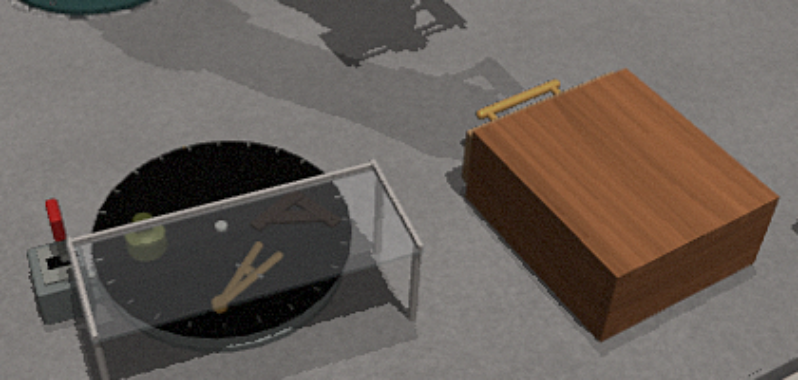

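View pics/k2.png

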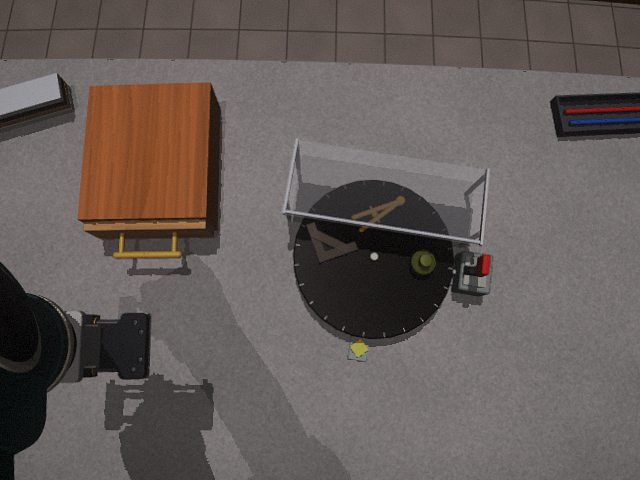

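```bash
python3 -c "
from cell import robot
print(robot.state()['clock']); print(robot.finish_job())"
```

```text
22.9
the job is handed in; nothing more can be done
None
```

The job is handed in after 22.9 s, and as far as my checks show it was all done in the order asked.

- **Turntable:** I held the toggle over, then let it spring back. The slide rule stopped at about 177.6° against 180° at the pointer, roughly 3 mm off, and the toggle returned upright.
- **Slide rule:** I lifted it by the knob and lowered it onto the drawer floor; the force showed contact at about 10 N before I opened the jaws. Pictures after release showed it lying flat.
- **Drawer:** I pushed the handle about 149 mm, until it stopped moving and the force rose to about 17 N. The last pictures show the front against the cabinet.
- **Bystanders:** the set square, compass and weight are still on the turntable, and the arm is clear of everything.

Two readings disagreed slightly. The two cameras placed the knob about 2.5 mm apart, so I aimed between them. The grip opening also drifted a little while carrying, from 0.212 to 0.202, without any visible slip. I could not see the rule once the drawer was shut.

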